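Sort two stone blanks by their drag

ROBOT

A 7-joint arm with a two-finger parallel gripper is mounted at the origin on the work surface. World frame = base frame: x ahead of the robot, y to its left, z up, the work surface at z = 0. Lengths are in m, angles in rad, forces in N, time in s.
With the tool pointing down it reaches from about 0.425 to 0.925 m from the base axis. Payload 6.8 kg.
Tool frame: the origin (TCP) lies where the fingers leave the gripper's body, on its centre line; the fingertips stand 73 mm ahead of it and the grasp point (between the pads) lies 54 mm ahead of it; z points along the fingers, y is the line along which they close (so a half turn about z gives the same grasp; the last joint's range is limited). The gripper opens to 85 mm and grips with 20 to 120 N. Pads are 22 mm wide; open, the fingers measure 114 mm over their backs; the gripper's body (76 mm by 85 mm) begins 54 mm behind the grasp point. The pads swing forward as they close: fully open they stand 13 mm farther back than shut.
Start: joints at [1.07, 0.477, 0.022, 1.555, -0.011, 1.109, -0.083], TCP at [0.258, -0.624, 0.304] pointing down, gripper open.
Joint ranges: [-2.96, 2.96], [-0.34, 2.1], [-1.41, 1.46], [0.24, 2.44], [-1.37, 4.51], [0.17, 1.92], [-2.96, 2.96]. Speed limits (rad/s): [2.39, 2.39, 3.14, 3.14, 3.14, 3.14, 3.14].

INTERFACE

Orientations are given as a rotation vector (axis times angle).
In Python, from bench import r, grab_frame, camera_info gives the robot as it stands.
- The arm moves only by the shell command python3 -m pendant 'ROWS' [OPENING] [FORCE]. ROWS is a JSON object with one list for each field, all of the same length, 1 to 5, a row being the entries at one place: tx, ty, tz (the shift in m), ax, ay, az (a rotation vector in rad); each row is the pose to reach, as a shift and turn from the pose commanded when the command began, along the tool's axes at that moment; what a row does not reach only later rows make up. A row lasts 1/10 s, in which the tool goes at most 0.05 m and 0.15 rad, less where a joint would pass 70% of its speed; a pose out of reach is approached as far as the arm can. OPENING is the finger opening in m, set as the command begins (- or left out keeps the last). The fingers move at their own pace and stop on an object; FORCE is the grip in N (left out, the last holds). Time passes only in rows, so rows that do not move let the fingers close. It prints the time, the measured TCP pose, the force, the opening and the grip force at its end. Input that does not fit is refused with a message, and nothing moves.
- r.get_obs(): the state, without advancing time (a new reading comes with each control period).
- grab_frame(name): name is "scene" or "top" or "wrist"; returns (picture, depth): 384x512x3 uint8, blue, green, red; 384x512 float32, m along the optical axis (not along the pixel's ray), 0 where there is no reading.
- camera_info(name): a dict with "camera_matrix" (3x3 intrinsics, pixels), "R" (3x3) and "t" (3): a world point X has camera coordinates R X + t. Camera axes: x right, y down, z forward; pixel columns grow to the right and rows downward; lengths in m; the calibration is good to about 2 mm. A picture is of the moment at which its call begins: read the wrist's pose just before it. camera_info takes no time and is no camera call; for the wrist camera it gives the pose at the moment of the call.
- r.hand_in(): hands the job in; it is judged then, once.
The state is a dict: "clock": time; "joints": joint angles; "qvel": joint speeds; "tau": joint torques, N m; "tcp_pos": TCP position; "orientation": TCP orientation; "contact_force": force on the tool from outside, world axes, zero at the start; "moment": the same for the moment, N m; "grip_width": finger opening in m; "gripper_force": force on a finger pad.
Only numpy, scipy, OpenCV 4.12 (cv2) and the standard library are available. Lean on these libraries where they do the work, as an engineer would, in place of code of your own. Each camera call takes 0.05 s, during which the arm holds its last target. There are 200 camera calls.

TASK

Two marble paperweight blanks lie on the aluminium plate: one has a polished underside, the other is still rough. Slide each of them about 4 cm across the plate to feel which one drags, then put the rough one flat in the wooden tray for sanding, setting it down gently rather than dropping it. The polished one stays on the plate throughout, never picked up.

Things in the scene. Friction and masses are not known exactly. Their poses are not given: they have to be found in the camera images.
- blank_a: white marble block 110 mm (its x) by 60 mm (its y) by 45 mm tall, about 0.8 kg, lying flat on the plate; origin at the centre of its underside, z up. The lowest 4 mm are set in by 2 mm all round. Looks like blank_b; neither name nor place tells which of the two is rough underneath. A slow sideways push low on it slides it without tipping.
- blank_b: white marble block 110 mm (its x) by 60 mm (its y) by 45 mm tall, about 0.8 kg, lying flat on the plate; origin at the centre of its underside, z up. The lowest 4 mm are set in by 2 mm all round. Looks like blank_a; neither name nor place tells which of the two is rough underneath. A slow sideways push low on it slides it without tipping.
- plate: flat aluminium plate 260 mm (its x) by 380 mm (its y), 8 mm thick, fixed; origin at the centre of its underside, on the table. The blanks start on its left and right halves, about 205 mm apart along its y; a peg doll 55 mm tall stands on its far edge. Pushed slowly over the plate, the rough blank (friction about 0.7) drags with 4.5 to 6.5 N, the polished one (about 0.1) with under 1 N.
- tray: shallow open wooden tray, 190 mm (its x) by 170 mm (its y) outside, 32 mm high, walls and floor 6 mm thick, empty, fixed to the table; origin at the centre of its underside. It stands to the left or the right of the plate; paint jars (55 mm tall) stand beyond it and a peg doll on the robot's side.
Not all that is in view belongs to the job. What is shaped like the blank_a but blue or yellow is not meant.

How it is judged:
By the outcome, as a careful person would: the job done as asked, in the order asked, and still so for the second after the job is handed in, with the robot touching nothing.
It also fails if it takes over 53 s, if anything falls off the work surface, if the arm or the gripper's body presses on something with over 40 N, if the wrist force passes 120 N, or if a joint passes its speed limit or range.

## Working session

There is one attempt and no reset: what is moved stays moved. The work goes in short steps, Python scripts to look and compute and a shell command to move; the robot and the scene stay as the last step left them, time stands still between calls to the robot, and variables do not carry over. Pictures are saved under pics/ and viewed, at most 10 in all, crops included, and the job is handed in when it is done.

```bash
mkdir -p pics; ls; python3 - <<'E'
from bench import r,grab_frame,camera_info
import cv2,numpy as np
for n in("top","scene"):
    p,d=grab_frame(n); cv2.imwrite(f"pics/{n}0.png",p); np.save(f"pics/{n}0.npy",d)
    c=camera_info(n); print(n,c["camera_matrix"].tolist(),c["R"].round(4).tolist(),c["t"].tolist())
o=r.get_obs(); print({k:np.round(v,3).tolist() for k,v in o.items()})
E
```

```text
pics
top [[455.8853291596742, 0.0, 258.6502269848495], [0.0, 455.8853291596742, 192.1529284690957], [0.0, 0.0, 1.0]] [[-0.0027, -1.0, 0.0057], [-0.9966, 0.0023, -0.0823], [0.0823, -0.0059, -0.9966]] [-0.08253014568316279, 0.5333669688084175, 1.398358662861365]
scene [[398.3410753661203, 0.0, 257.86995474404375], [0.0, 398.3410753661203, 193.7322222398232], [0.0, 0.0, 1.0]] [[-0.0634, 0.998, 0.0066], [0.7635, 0.0528, -0.6436], [-0.6427, -0.0358, -0.7653]] [0.11626096612373545, -0.3828893337162831, 1.6629226019715848]
{'clock': 0.1, 'joints': [1.07, 0.478, 0.022, 1.556, -0.011, 1.109, -0.083], 'qvel': [0.001, -0.001, -0.0, -0.002, -0.0, -0.001, 0.001], 'tau': [0.005, -59.776, 1.613, -28.195, 0.013, 0.005, -0.0], 'tcp_pos': [0.258, -0.623, 0.303], 'orientation': [-3.08, -0.613, 0.001], 'contact_force': [-0.183, 0.186, 0.256], 'moment': [0.026, -0.02, -0.036], 'gripper_force': 0.0, 'grip_width': 0.085}
```

View pics/top0.png

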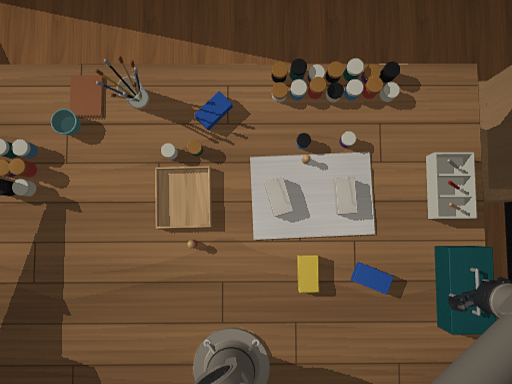

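View pics/scene0.png

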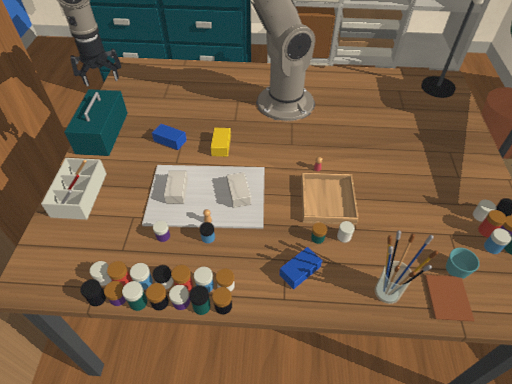

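The top view shows the plate over cols 250–375 and rows 152–240, with blanks at about (278,197) and (346,195), the tray at (184,198), and peg dolls at (306,159) and (191,244). In the scene view, the blanks are at (240,190) and (175,187), and the tray is at (330,198).

```bash
cat > h.py <<'E'
import cv2,numpy as np
from bench import r,grab_frame,camera_info
def ray(c,uv):
    K,R,t=c["camera_matrix"],np.array(c["R"]),np.array(c["t"])
    d=R.T@np.linalg.solve(K,[uv[0],uv[1],1.]); return -R.T@t,d
def onplane(c,uv,z):
    o,d=ray(c,uv); return o+d*(z-o[2])/d[2]
def tri(c1,u1,c2,u2):
    P=[np.array(c["camera_matrix"])@np.c_[c["R"],c["t"]] for c in(c1,c2)]
    X=cv2.triangulatePoints(P[0],P[1],np.float64(u1).reshape(2,1),np.float64(u2).reshape(2,1))[:,0]; return X[:3]/X[3]
def world(c,d):
    K=np.array(c["camera_matrix"]); v,u=np.mgrid[:d.shape[0],:d.shape[1]]
    p=np.stack([(u-K[0,2])/K[0,0]*d,(v-K[1,2])/K[1,1]*d,d],-1)-np.array(c["t"])
    return p@np.array(c["R"])
def blobs(mask,amin=150):
    n,l,s,cen=cv2.connectedComponentsWithStats(mask.astype(np.uint8))
    return [(l==i) for i in range(1,n) if s[i,4]>amin]
def rect(c,m,z):
    cs,_=cv2.findContours(m.astype(np.uint8),cv2.RETR_EXTERNAL,cv2.CHAIN_APPROX_NONE)
    k=max(cs,key=cv2.contourArea)[:,0]
    P=np.array([onplane(c,q,z)[:2] for q in k])
    (x,y),(w,h),a=cv2.minAreaRect((P*1000).astype(np.float32))
    if w<h: w,h,a=h,w,a+90
    return np.round([x/1000,y/1000,w,h,(a+90)%180-90],3)
E
cat > m.py <<'E'
from h import *
import sys
res={}
for n in("top","scene"):
    c=camera_info(n); p,d=grab_frame(n); W=world(c,d); hsv=cv2.cvtColor(p,cv2.COLOR_BGR2HSV)
    x,y,z=W[...,0],W[...,1],W[...,2]
    reg=(x>.4)&(x<.85)&(y>-.4)&(y<.35)
    white=(hsv[...,1]<70)&(hsv[...,2]>90)&reg
    top=white&(z>.045)&(z<.065)
    res[n]=[]
    for b in blobs(top,300):
        v,u=np.nonzero(b); uv=(u.mean(),v.mean()); res[n].append((c,uv))
        print(n,"blank uv",np.round(uv,1),"zmed",np.median(z[b]).round(4),rect(c,b,.053))
    pl=white&(z>-.003)&(z<.065)
    for b in blobs(pl,2500): print(n,"plate",np.median(z[b]).round(4),rect(c,b,.008))
    tr=reg&(hsv[...,1]>60)&(z>.022)&(z<.042)&(y>-.0)
    for b in blobs(cv2.morphologyEx(tr.astype(np.uint8),cv2.MORPH_CLOSE,np.ones((3,3))),200):
        print(n,"tray rim",np.median(z[b]).round(4),rect(c,b,.032))
        i=(x>.4)&reg; R=rect(c,b,.032); f=(abs(x-R[0])<.04)&(abs(y-R[1])<.04); print("  floor z",np.median(z[f]).round(4))
        res[n+"t"]=(c,R)
for a in res["top"]:
    for b in res["scene"]:
        X=tri(*a,*b)
        if .04<X[2]<.065: print("tri",X.round(4))
E
python3 m.py
```

```text
top blank uv [278.3 196.4] zmed 0.0523 [  0.518  -0.143 109.639  60.199  16.225]
top blank uv [345.9 195.6] zmed 0.0517 [  0.52   -0.349 109.815  61.025   3.804]
top plate 0.0081 [ 5.31000e-01 -2.30000e-01  3.44924e+02  2.59374e+02 -8.95540e+01]
top tray rim 0.0423 [ 7.91000e-01  5.90000e-02  1.09593e+02  6.64050e+01 -4.57290e+01]
  floor z 0.0433
top tray rim 0.0306 [5.18000e-01 1.51000e-01 1.89659e+02 1.70565e+02 1.37100e+00]
  floor z 0.0056
scene blank uv [174.8 183.3] zmed 0.0518 [  0.523  -0.354 113.38   60.737   3.861]
scene blank uv [237.9 186.1] zmed 0.0519 [  0.523  -0.149 116.469  60.036  16.311]
scene plate 0.0077 [ 5.45000e-01 -2.36000e-01  3.44417e+02  2.98951e+02 -8.77070e+01]
scene tray rim 0.0294 [5.24000e-01 1.45000e-01 1.97845e+02 1.70293e+02 1.48400e+00]
  floor z 0.005
scene tray rim 0.0418 [ 7.93000e-01  5.40000e-02  1.17568e+02  6.55990e+01 -4.37210e+01]
  floor z 0.0394
tri [ 0.5181 -0.146   0.0464]
tri [ 0.5204 -0.3535  0.0461]
```

The blanks' heights (0.052) and sizes agree with the text. The two cameras differ by about 5 mm in y, so I'll refine with the wrist camera from above each blank. The plan is to straddle each blank across its 60 mm width and push it sideways slowly and low with one finger.

```bash
cat > go.py <<'E'
# go.py x y z yawdeg(tool x dir, mod 180): shift in tool axes
from h import *; import sys
from scipy.spatial.transform import Rotation as T
x,y,z,a=map(float,sys.argv[1:5]); o=r.get_obs(); M=T.from_rotvec(o["orientation"]).as_matrix()
cur=np.degrees(np.arctan2(M[1,0],M[0,0])); da=(a-cur+90)%180-90
ca,sa=np.cos(np.radians(cur+da)),np.sin(np.radians(cur+da))
G=np.array([[ca,sa,0],[sa,-ca,0],[0,0,-1]])
print("d",(M.T@(np.array([x,y,z])-o["tcp_pos"])).round(4),"rv",T.from_matrix(M.T@G).as_rotvec().round(4),"yaw",cur.round(2),"F",np.round(o["contact_force"],2),"tcp",np.round(o["tcp_pos"],4),"j",np.round(o["joints"],2))
E
python3 go.py .519 -.351 .22 3.8
```

```text
d [ 0.3451 -0.1517  0.0834] rv [-1.100e-03  2.000e-04  3.265e-01] yaw 22.51 F [-0.73  0.25  0.97] tcp [ 0.2583 -0.6233  0.3033] j [ 1.07  0.48  0.02  1.56 -0.01  1.11 -0.08]
```

```bash
python3 -m pendant '{"tx": [0.345,0.345,0.345,0.345,0.345],"ty": [-0.152,-0.152,-0.152,-0.152,-0.152],"tz": [0.083,0.083,0.083,0.083,0.083],"ax": [0,0,0,0,0],"ay": [0,0,0,0,0],"az": [0.326,0.326,0.326,0.326,0.326]}' 0.085; python3 go.py .519 -.351 .22 3.8
```

```text
clock: 0.7
tcp_pos: [0.4282, -0.4455, 0.2498]
orientation: [3.14, 0.105, 0.0]
contact_force: [0.3, -0.3, -0.6]
grip_width: 0.085
gripper_force: 0.0
d [ 0.0969 -0.0883  0.0298] rv [ 0.0001 -0.      0.0003] yaw 3.82 F [ 0.25 -0.27 -0.64] tcp [ 0.4282 -0.4455  0.2498] j [ 0.69  0.44  0.02  1.75 -0.01  0.95 -0.79]
```

```bash
python3 -m pendant '{"tx": [0.09,0.09,0.09,0.09,0.09],"ty": [-0.08,-0.08,-0.08,-0.08,-0.08],"tz": [0.03,0.03,0.03,0.03,0.03],"ax": [0,0,0,0,0],"ay": [0,0,0,0,0],"az": [0,0,0,0,0]}'; cat > w.py <<'E'
from h import *; import sys
from scipy.spatial.transform import Rotation as T
n=sys.argv[1]; zt=float(sys.argv[2]) if len(sys.argv)>2 else .053
c=camera_info("wrist"); p,d=grab_frame("wrist"); W=world(c,d); hsv=cv2.cvtColor(p,cv2.COLOR_BGR2HSV)
cv2.imwrite(f"pics/w{n}.png",p)
z=W[...,2]; m=(hsv[...,1]<70)&(hsv[...,2]>90)&(abs(z-zt)<.008)
for b in blobs(m,800):
    v,u=np.nonzero(b); print("uv",u.mean().round(),v.mean().round(),"bbox",u.min(),u.max(),v.min(),v.max(),"z",np.median(z[b]).round(4),rect(c,b,zt))
E
python3 go.py .519 -.351 .22 3.8; python3 w.py 1
```

```text
clock: 1.2
tcp_pos: [0.5116, -0.3611, 0.2198]
orientation: [-3.14, -0.107, 0.001]
contact_force: [-1.1, -0.1, 0.0]
grip_width: 0.0848
gripper_force: 0.0
d [ 0.0081 -0.0095 -0.0002] rv [-0.0001  0.0008  0.0016] yaw 3.89 F [-1.15 -0.14  0.03] tcp [ 0.5116 -0.3611  0.2198] j [ 0.52  0.48 -0.    1.75  0.    0.9  -0.99]
uv 18.0 184.0 bbox 0 53 101 232 z 0.0531 [  0.513  -0.174 111.868  43.937 -10.111]
uv 248.0 175.0 bbox 209 286 112 241 z 0.0532 [  0.523  -0.354 109.193  59.578   3.804]
```

View pics/w1.png

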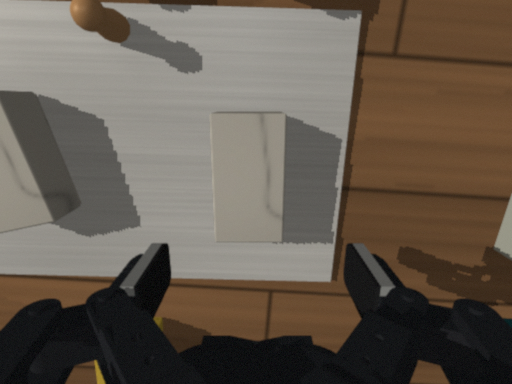

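The wrist view shows the right blank at (248,175), which is (0.522,-0.354) at z 0.053 and matches the scene camera. I'll centre over it and go down.

```bash
python3 -m pendant '{"tx": [0.01,0.01,0.01,0.01,0.01],"ty": [-0.007,-0.007,-0.007,-0.007,-0.007],"tz": [0,0.04,0.08,0.1,0.1],"ax": [0,0,0,0,0],"ay": [0,0,0,0,0],"az": [0,0,0,0,0]}'; python3 go.py .522 -.354 .088 3.8;
```

```text
clock: 1.75
tcp_pos: [0.5192, -0.3532, 0.1172]
orientation: [-3.137, -0.103, 0.008]
contact_force: [-0.8, 0.2, 0.0]
grip_width: 0.0849
gripper_force: 0.0
d [0.0029 0.0011 0.0292] rv [-0.0031  0.0048 -0.0008] yaw 3.75 F [-0.76  0.25  0.05] tcp [ 0.5192 -0.3532  0.1172] j [ 0.5   0.62 -0.01  1.8   0.01  0.72 -1.01]
```

```bash
python3 -m pendant '{"tx": [0.002,0.002,0.002,0.002,0.002],"ty": [0,0,0,0,0],"tz": [0.01,0.02,0.027,0.029,0.029],"ax": [0,0,0,0,0],"ay": [0,0,0,0,0],"az": [0,0,0,0,0]}'; python3 -m pendant '{"tx": [0,0],"ty": [0,0],"tz": [0,0],"ax": [0,0],"ay": [0,0],"az": [0,0]}'; python3 go.py .522 -.354 .088 3.8
```

```text
clock: 2.25
tcp_pos: [0.523, -0.3536, 0.0911]
orientation: [-3.14, -0.105, 0.0]
contact_force: [0.8, 0.3, -0.3]
grip_width: 0.0854
gripper_force: 0.0
clock: 2.45
tcp_pos: [0.5234, -0.3537, 0.0916]
orientation: [3.139, 0.105, 0.001]
contact_force: [1.1, -0.6, -0.1]
grip_width: 0.0849
gripper_force: 0.0
d [-0.0014  0.0002  0.0036] rv [ 0.0005 -0.0007  0.0005] yaw 3.83 F [ 1.06 -0.56 -0.07] tcp [ 0.5234 -0.3537  0.0916] j [ 0.5   0.66 -0.01  1.8   0.01  0.68 -1.02]
```

```bash
python3 -m pendant '{"tx": [0,0,0,0,0],"ty": [-0.003,-0.006,-0.009,-0.012,-0.015],"tz": [0.002,0.002,0.002,0.002,0.002],"ax": [0,0,0,0,0],"ay": [0,0,0,0,0],"az": [0,0,0,0,0]}'; for i in 1; do python3 -m pendant '{"tx": [0,0,0,0,0],"ty": [-0.003,-0.006,-0.009,-0.012,-0.015],"tz": [0,0,0,0,0],"ax": [0,0,0,0,0],"ay": [0,0,0,0,0],"az": [0,0,0,0,0]}';done;  python3 -m pendant '{"tx": [0,0,0],"ty": [-0.003,-0.006,-0.009],"tz": [0,0,0],"ax": [0,0,0],"ay": [0,0,0],"az": [0,0,0]}'; python3 -m pendant '{"tx": [0,0,0],"ty": [-0.003,-0.006,-0.009],"tz": [0,0,0],"ax": [0,0,0],"ay": [0,0,0],"az": [0,0,0]}'
```

```text
clock: 2.95
tcp_pos: [0.5222, -0.3392, 0.0893]
orientation: [3.138, 0.104, 0.001]
contact_force: [-0.1, -3.8, -2.2]
grip_width: 0.085
gripper_force: 1.9
clock: 3.45
tcp_pos: [0.5211, -0.3236, 0.0892]
orientation: [3.139, 0.105, 0.0]
contact_force: [-0.0, -4.0, -1.0]
grip_width: 0.0853
gripper_force: 2.1
clock: 3.75
tcp_pos: [0.5205, -0.3145, 0.0892]
orientation: [3.14, 0.105, 0.0]
contact_force: [0.4, -5.3, -0.4]
grip_width: 0.0852
gripper_force: 2.2
clock: 4.05
tcp_pos: [0.5199, -0.3055, 0.0892]
orientation: [3.14, 0.105, 0.0]
contact_force: [0.8, -4.9, -0.0]
grip_width: 0.0848
gripper_force: 2.3
```

The drag is about 5 N, so this looks like the rough one. I'll push 4 mm more to reach 4 cm, back off, rise, and test the other blank.

```bash
python3 -m pendant '{"tx": [0,0,0,0,0],"ty": [-0.003,-0.005,0,0.008,0.008],"tz": [0,0,0,0,0],"ax": [0,0,0,0,0],"ay": [0,0,0,0,0],"az": [0,0,0,0,0]}';  python3 -m pendant '{"tx": [0,0,0,0],"ty": [0,0,0,0],"tz": [-0.04,-0.09,-0.12,-0.12],"ax": [0,0,0,0],"ay": [0,0,0,0],"az": [0,0,0,0]}'; python3 go.py .522 -.148 .21 16.2; python3 w.py 2
```

```text
clock: 4.55
tcp_pos: [0.5203, -0.3146, 0.0891]
orientation: [3.14, 0.103, -0.0]
contact_force: [0.2, -0.5, 0.6]
grip_width: 0.085
gripper_force: 0.0
clock: 4.95
tcp_pos: [0.5227, -0.3148, 0.2141]
orientation: [3.136, 0.104, 0.012]
contact_force: [-0.4, -0.0, -0.1]
grip_width: 0.0849
gripper_force: 0.0
d [ 0.0103 -0.1664  0.0036] rv [ 0.0046 -0.0071 -0.2164] yaw 3.8 F [-0.44 -0.04 -0.08] tcp [ 0.5227 -0.3148  0.2141] j [ 0.44  0.46 -0.01  1.8   0.    0.87 -1.07]
uv 47.0 184.0 bbox 0 105 112 253 z 0.0531 [  0.52   -0.148 111.017  61.697  13.858]
uv 253.0 195.0 bbox 214 291 133 260 z 0.0532 [  0.52   -0.313 108.976  59.518   3.944]
```

It moved 41 mm without turning. Next is the left blank at (0.521,-0.148), with long axis at 16°.

```bash
python3 -m pendant '{"tx": [0.01,0.01,0.01,0.01,0.01],"ty": [-0.05,-0.1,-0.15,-0.166,-0.166],"tz": [0,0,0,0,0],"ax": [0,0,0,0,0],"ay": [0,0,0,0,0],"az": [-0.1,-0.216,-0.216,-0.216,-0.216]}'; python3 -m pendant '{"tx": [0],"ty": [0],"tz": [0],"ax": [0],"ay": [0],"az": [0]}'; python3 go.py .521 -.148 .09 16.2; python3 w.py 3;  python3 go.py .521 -.148 .09 16.2
```

```text
clock: 5.5
tcp_pos: [0.5185, -0.1432, 0.2078]
orientation: [-3.106, -0.452, 0.004]
contact_force: [0.3, -0.2, -0.5]
grip_width: 0.0854
gripper_force: 0.0
clock: 5.6
tcp_pos: [0.5188, -0.1476, 0.2082]
orientation: [-3.11, -0.443, 0.003]
contact_force: [0.6, -0.4, 0.3]
grip_width: 0.0852
gripper_force: 0.0
d [0.0022 0.0011 0.1182] rv [-0.0005  0.0018  0.0004] yaw 16.22 F [ 0.58 -0.4   0.26] tcp [ 0.5188 -0.1476  0.2082] j [ 0.24  0.38 -0.1   1.96  0.05  0.81 -1.17]
uv 255.0 190.0 bbox 215 295 125 257 z 0.0532 [  0.521  -0.146 109.355  59.436  16.283]
uv 447.0 235.0 bbox 395 506 179 307 z 0.0532 [  0.521  -0.31  108.211  64.941   3.84 ]
d [2.400e-03 1.000e-04 1.184e-01] rv [-0.0001  0.0015 -0.0014] yaw 16.12 F [0.25 0.04 0.37] tcp [ 0.5188 -0.1485  0.2084] j [ 0.24  0.38 -0.1   1.96  0.05  0.81 -1.17]
```

```bash
python3 -m pendant '{"tx": [0.002,0.002,0.002,0.002,0.002],"ty": [-0.001,-0.001,-0.001,-0.001,-0.001],"tz": [0.04,0.08,0.105,0.116,0.118],"ax": [0,0,0,0,0],"ay": [0,0,0,0,0],"az": [0,0,0,0,0]}';python3 -m pendant '{"tx": [0,0,0,0,0],"ty": [0.003,0.006,0.009,0.012,0.015],"tz": [0,0,0,0,0],"ax": [0,0,0,0,0],"ay": [0,0,0,0,0],"az": [0,0,0,0,0]}';  python3 -m pendant '{"tx": [0,0,0,0,0],"ty": [0.003,0.006,0.009,0.012,0.015],"tz": [0,0,0,0,0],"ax": [0,0,0,0,0],"ay": [0,0,0,0,0],"az": [0,0,0,0,0]}';python3 -m pendant '{"tx": [0,0,0],"ty": [0.003,0.006,0.009],"tz": [0,0,0],"ax": [0,0,0],"ay": [0,0,0],"az": [0,0,0]}'
```

```text
clock: 6.15
tcp_pos: [0.5202, -0.147, 0.0898]
orientation: [-3.11, -0.44, 0.004]
contact_force: [0.1, -0.2, -0.0]
grip_width: 0.085
gripper_force: 0.0
clock: 6.65
tcp_pos: [0.5255, -0.1601, 0.0918]
orientation: [-3.11, -0.443, -0.001]
contact_force: [-0.4, 2.2, 1.6]
grip_width: 0.0849
gripper_force: 1.0
clock: 7.15
tcp_pos: [0.5294, -0.1748, 0.0911]
orientation: [-3.11, -0.443, 0.0]
contact_force: [-0.9, 1.6, 1.9]
grip_width: 0.0848
gripper_force: 1.0
clock: 7.45
tcp_pos: [0.5319, -0.1835, 0.0911]
orientation: [-3.11, -0.443, 0.0]
contact_force: [-1.0, 2.4, 0.9]
grip_width: 0.0849
gripper_force: 0.9
```

```bash
for i in 1; do python3 -m pendant '{"tx": [0,0],"ty": [0.002,0.004],"tz": [0,0],"ax": [0,0],"ay": [0,0],"az": [0,0]}' | grep -E "cont|force|pos"; done; python3 -m pendant '{"tx": [0,0],"ty": [0.002,0.004],"tz": [0,0],"ax": [0,0],"ay": [0,0],"az": [0,0]}'| grep -E "force|pos"; python3 -m pendant '{"tx": [0,0],"ty": [0.002,0.004],"tz": [0,0],"ax": [0,0],"ay": [0,0],"az": [0,0]}'| grep -E "force|pos"; python3 -m pendant '{"tx": [0,0],"ty": [0.002,0.004],"tz": [0,0],"ax": [0,0],"ay": [0,0],"az": [0,0]}'| grep -E "force|pos"
```

```text
tcp_pos: [0.533, -0.1873, 0.0911]
contact_force: [-1.0, 2.6, 0.7]
gripper_force: 0.9
tcp_pos: [0.5341, -0.191, 0.0911]
contact_force: [-0.3, 2.1, 0.5]
gripper_force: 0.9
tcp_pos: [0.5352, -0.195, 0.0911]
contact_force: [-0.4, 1.4, -0.3]
gripper_force: 0.8
tcp_pos: [0.5363, -0.1988, 0.0911]
contact_force: [-0.8, 1.9, -0.2]
gripper_force: 0.8
```

```bash
python3 -m pendant '{"tx": [0,0,0,0,0],"ty": [0,0,-0.006,-0.012,-0.012],"tz": [0,0,0,0,0],"ax": [0,0,0,0,0],"ay": [0,0,0,0,0],"az": [0,0,0,0,0]}';  python3 -m pendant '{"tx": [0,0,0,0,0],"ty": [0,0,0,0,0],"tz": [-0.04,-0.09,-0.12,-0.12,-0.12],"ax": [0,0,0,0,0],"ay": [0,0,0,0,0],"az": [0,0,0,0,0]}'; python3 w.py 4;python3 go.py .521 -.313 .20 3.9; 
```

```text
clock: 8.75
tcp_pos: [0.5327, -0.1856, 0.0911]
orientation: [-3.109, -0.445, 0.0]
contact_force: [-0.3, -1.0, 0.6]
grip_width: 0.0851
gripper_force: 0.0
clock: 9.25
tcp_pos: [0.5331, -0.1871, 0.2118]
orientation: [3.109, 0.443, 0.002]
contact_force: [-0.6, 0.7, -0.8]
grip_width: 0.0854
gripper_force: 0.0
uv 256.0 193.0 bbox 218 295 130 259 z 0.0532 [  0.532  -0.188 109.259  59.369  16.258]
uv 402.0 227.0 bbox 356 449 182 287 z 0.0532 [ 0.532 -0.31  86.839 63.107  3.886]
d [-0.0462  0.1179  0.0107] rv [-2.00e-04  7.00e-04  2.15e-01] yaw 16.22 F [-0.82 -0.6  -1.78] tcp [ 0.5325 -0.1869  0.2107] j [ 0.31  0.41 -0.1   1.9   0.05  0.83 -1.11]
```

View pics/w4.png

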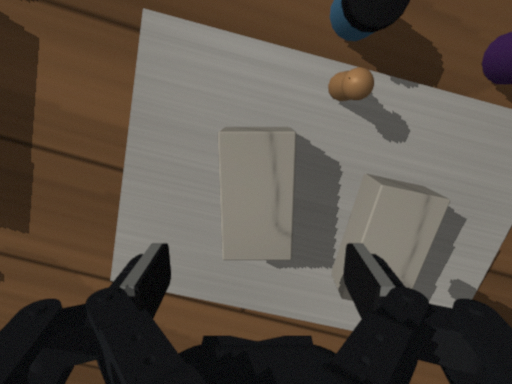

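The left blank moved 42 mm to (0.532,-0.188) with about 1.9 N, against about 5 N for the right one. The pad force was 0.9 N against 2.2 N. The right blank is the rough one, now at image (402,227) and (0.521,-0.313), so I'll grasp it.

```bash
python3 -m pendant '{"tx": [-0.02,-0.046,-0.046,-0.046,-0.046],"ty": [0.05,0.1,0.118,0.118,0.118],"tz": [0,0,0,0,0],"ax": [0,0,0,0,0],"ay": [0,0,0,0,0],"az": [0.1,0.215,0.215,0.215,0.215]}'; python3 -m pendant '{"tx": [0,0],"ty": [0,0],"tz": [0,0],"ax": [0,0],"ay": [0,0],"az": [0,0]}'|grep pos; python3 w.py 5; python3 go.py .5205 -.313 .09 3.9
```

```text
clock: 9.8
tcp_pos: [0.5209, -0.3129, 0.2093]
orientation: [-3.138, -0.105, 0.004]
contact_force: [-0.5, 1.1, -0.5]
grip_width: 0.0851
gripper_force: 0.0
tcp_pos: [0.522, -0.3113, 0.2106]
uv 99.0 169.0 bbox 38 157 96 243 z 0.0532 [  0.532  -0.19  109.04   61.884  16.26 ]
uv 258.0 194.0 bbox 219 297 131 260 z 0.0532 [  0.52   -0.313 109.11   59.533   3.944]
d [-0.0016  0.0014  0.1208] rv [-0.0009  0.0004  0.0021] yaw 4.02 F [0.04 0.38 0.48] tcp [ 0.522  -0.3116  0.2108] j [ 0.45  0.47 -0.02  1.8   0.01  0.87 -1.07]
```

```bash
python3 -m pendant '{"tx": [-0.001,-0.001,-0.001,-0.001,-0.001],"ty": [0.001,0.001,0.001,0.001,0.001],"tz": [0.04,0.08,0.105,0.118,0.12],"ax": [0,0,0,0,0],"ay": [0,0,0,0,0],"az": [0,0,0,0,0]}'; python3 -m pendant '{"tx": [0,0,0,0,0],"ty": [0,0,0,0,0],"tz": [0,0,0,0,0],"ax": [0,0,0,0,0],"ay": [0,0,0,0,0],"az": [0,0,0,0,0]}' 0.05 60;python3 -m pendant '{"tx": [0,0,0],"ty": [0,0,0],"tz": [0,0,0],"ax": [0,0,0],"ay": [0,0,0],"az": [0,0,0]}'; python3 go.py .5205 -.313 .09 3.9
```

```text
clock: 10.55
tcp_pos: [0.5203, -0.3133, 0.0898]
orientation: [-3.138, -0.108, 0.003]
contact_force: [-0.3, 0.1, -0.7]
grip_width: 0.0847
gripper_force: 0.0
clock: 11.05
tcp_pos: [0.5219, -0.3141, 0.093]
orientation: [3.139, 0.107, 0.004]
contact_force: [-1.0, 2.4, 7.3]
grip_width: 0.0595
gripper_force: 68.5
clock: 11.35
tcp_pos: [0.5219, -0.3141, 0.093]
orientation: [3.139, 0.107, 0.004]
contact_force: [-0.6, 2.6, 7.3]
grip_width: 0.0587
gripper_force: 68.5
d [-0.0013 -0.0012  0.003 ] rv [ 0.0006 -0.0026 -0.0001] yaw 3.9 F [-0.65  2.58  7.35] tcp [ 0.5219 -0.3141  0.093 ] j [ 0.46  0.63 -0.02  1.86  0.02  0.65 -1.08]
```

```bash
python3 -m pendant '{"tx": [0,0,0,0,0],"ty": [0,0,0,0,0],"tz": [-0.01,-0.03,-0.06,-0.1,-0.11],"ax": [0,0,0,0,0],"ay": [0,0,0,0,0],"az": [0,0,0,0,0]}'; python3 -m pendant '{"tx": [0,0],"ty": [0,0],"tz": [0,0],"ax": [0,0],"ay": [0,0],"az": [0,0]}'; python3 go.py .523 .146 .2 1.4
```

```text
clock: 11.85
tcp_pos: [0.522, -0.3156, 0.2053]
orientation: [3.136, 0.105, 0.009]
contact_force: [1.7, -0.2, -8.4]
grip_width: 0.0592
gripper_force: 67.6
clock: 12.05
tcp_pos: [0.5195, -0.3138, 0.1993]
orientation: [-3.138, -0.106, 0.004]
contact_force: [0.1, 0.5, -8.6]
grip_width: 0.0591
gripper_force: 67.6
d [ 3.460e-02 -4.585e-01 -1.000e-04] rv [-0.0013  0.0027  0.0433] yaw 3.88 F [ 0.08  0.46 -8.58] tcp [ 0.5195 -0.3138  0.1993] j [ 0.45  0.48 -0.02  1.81  0.01  0.85 -1.07]
```

The blank is held, with 8.5 N of weight. I'll carry it over to the tray.

```bash
python3 -m pendant '{"tx": [0,0.004,0.007,0.01,0.0135],"ty": [-0.02,-0.055,-0.095,-0.135,-0.175],"tz": [0,0,0,0,0],"ax": [0,0,0,0,0],"ay": [0,0,0,0,0],"az": [0,0,0,0,0]}'|grep -E "pos|force"; python3 -m pendant '{"tx": [0.003,0.006,0.009,0.012,0.015],"ty": [-0.04,-0.08,-0.12,-0.16,-0.195],"tz": [0,0,0,0,0],"ax": [0,0,0,0,0],"ay": [0,0,0,0,0],"az": [0.01,0.02,0.03,0.04,0.043]}'|grep -E "pos|force";python3 -m pendant '{"tx": [0.003,0.005,0.006,0.006],"ty": [-0.035,-0.06,-0.075,-0.08],"tz": [0,0,0,0],"ax": [0,0,0,0],"ay": [0,0,0,0],"az": [0,0,0,0]}'|grep -E "pos|force"; python3 go.py .523 .146 .2 1.4
```

```text
tcp_pos: [0.5207, -0.1371, 0.1986]
contact_force: [1.3, -0.0, -8.4]
gripper_force: 67.7
tcp_pos: [0.5225, 0.0588, 0.1988]
contact_force: [-0.1, 0.0, -8.4]
gripper_force: 67.7
tcp_pos: [0.5272, 0.1383, 0.1996]
contact_force: [0.0, 0.3, -7.9]
gripper_force: 67.7
d [-0.004  -0.0078 -0.0004] rv [0.0002 0.0027 0.0028] yaw 1.56 F [ 0.01  0.28 -7.95] tcp [0.5272 0.1383 0.1996] j [-0.26  0.4  -0.13  1.95  0.07  0.8  -1.98]
```

```bash
python3 -m pendant '{"tx": [-0.004,-0.004],"ty": [-0.007,-0.007],"tz": [0,0],"ax": [0,0],"ay": [0,0],"az": [0,0]}' >/dev/null; python3 - <<'E'
from h import *
c=camera_info("wrist"); p,d=grab_frame("wrist"); cv2.imwrite("pics/w6.png",p); W=world(c,d)
z=W[...,2]; f=(abs(z-.006)<.006)&(W[...,1]>.09)&(W[...,1]<.2)&(W[...,0]>.45)&(W[...,0]<.61); print("floor",np.median(z[f]).round(4),f.sum())
rim=(abs(z-.031)<.006)&(W[...,1]<.27)&(W[...,1]>.03)
P=W[rim]; print("rim z",np.median(P[:,2]).round(4),"x",np.percentile(P[:,0],[1,99]).round(4),"y",np.percentile(P[:,1],[1,99]).round(4))
b=(z>.06); print("obj z", np.percentile(z[b&(z<.18)&(cv2.cvtColor(p,cv2.COLOR_BGR2HSV)[...,2]>90)],[1,50,99]).round(3) if b.any() else 0)
E
python3 go.py .523 .146 .092 1.4
```

```text
floor 0.0063 8133
rim z 0.0318 x [0.4654 0.6592] y [0.0649 0.2343]
obj z [0.13  0.161 0.167]
d [-0.0003 -0.0035  0.1087] rv [ 0.0009  0.0011 -0.0007] yaw 1.36 F [-0.17 -1.1  -8.52] tcp [0.5235 0.1427 0.2007] j [-0.27  0.39 -0.13  1.96  0.07  0.8  -1.99]
```

View pics/w6.png

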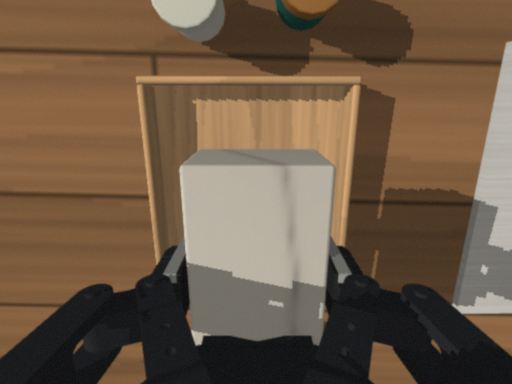

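The wrist view shows the held blank over the tray's near-middle, with the far rim at row 79. The rim spans y 0.065–0.234, so the centre is at 0.149, and the floor reads z 0.006 and the rim 0.032. I'll lower it at y 0.149.

```bash
python3 -m pendant '{"tx": [0,0,0,0,0],"ty": [-0.006,-0.006,-0.006,-0.006,-0.006],"tz": [0.02,0.045,0.07,0.088,0.092],"ax": [0,0,0,0,0],"ay": [0,0,0,0,0],"az": [0,0,0,0,0]}'|grep -E "pos|force"; python3 -m pendant '{"tx": [0,0,0,0],"ty": [0,0,0,0],"tz": [0.003,0.006,0.008,0.01],"ax": [0,0,0,0],"ay": [0,0,0,0],"az": [0,0,0,0]}'|grep -E "pos|force"; python3 go.py .523 .149 .091 1.4
```

```text
tcp_pos: [0.5228, 0.1478, 0.1072]
contact_force: [-0.1, -0.4, -9.1]
gripper_force: 67.8
tcp_pos: [0.5243, 0.1499, 0.0998]
contact_force: [-0.1, 1.0, -7.6]
gripper_force: 67.9
d [-0.0014  0.0009  0.0088] rv [-0.0004 -0.0014  0.0002] yaw 1.41 F [-0.1   1.05 -7.63] tcp [0.5243 0.1499 0.0998] j [-0.3   0.55 -0.12  2.01  0.11  0.59 -2.04]
```

```bash
python3 -m pendant '{"tx": [0,0,0,0],"ty": [0,0,0,0],"tz": [0.001,0.002,0.003,0.004],"ax": [0,0,0,0],"ay": [0,0,0,0],"az": [0,0,0,0]}'|grep -E "pos|force";  python3 -m pendant '{"tx": [0,0],"ty": [0,0],"tz": [0.001,0.002],"ax": [0,0],"ay": [0,0],"az": [0,0]}'|grep -E "pos|force"; python3 -m pendant '{"tx": [0,0],"ty": [0,0],"tz": [0.001,0.002],"ax": [0,0],"ay": [0,0],"az": [0,0]}'|grep -E "pos|force"
```

```text
tcp_pos: [0.5239, 0.1498, 0.0952]
contact_force: [-0.2, 0.2, -9.0]
gripper_force: 67.9
tcp_pos: [0.5239, 0.1498, 0.0931]
contact_force: [-0.1, 0.1, -9.2]
gripper_force: 67.9
tcp_pos: [0.5238, 0.1498, 0.0911]
contact_force: [-1.9, 0.0, -6.0]
gripper_force: 68.3
```

Touching now (−9 to −6). I'll creep down a little more.

```bash
python3 -m pendant '{"tx": [0,0],"ty": [0,0],"tz": [0.001,0.001],"ax": [0,0],"ay": [0,0],"az": [0,0]}'|grep -E "pos|force";  python3 -m pendant '{"tx": [0,0],"ty": [0,0],"tz": [0.001,0.001],"ax": [0,0],"ay": [0,0],"az": [0,0]}'|grep -E "pos|force"
```

```text
tcp_pos: [0.5238, 0.1498, 0.091]
contact_force: [-3.8, -1.7, 4.4]
gripper_force: 69.4
tcp_pos: [0.5238, 0.1498, 0.091]
contact_force: [-8.4, -2.2, 16.2]
gripper_force: 71.2
```

```bash
python3 -m pendant '{"tx": [0,0],"ty": [0,0],"tz": [-0.001,-0.001],"ax": [0,0],"ay": [0,0],"az": [0,0]}'|grep -E "pos|force";  python3 -m pendant '{"tx": [0,0,0,0],"ty": [0,0,0,0],"tz": [0,0,0,0],"ax": [0,0,0,0],"ay": [0,0,0,0],"az": [0,0,0,0]}' .085 |grep -E "pos|force|width"; python3 -m pendant '{"tx": [0,0,0,0,0],"ty": [0,0,0,0,0],"tz": [0,0,-0.01,-0.03,-0.06],"ax": [0,0,0,0,0],"ay": [0,0,0,0,0],"az": [0,0,0,0,0]}'|grep -E "pos|force|width"; python3 -m pendant '{"tx": [0,0,0,0],"ty": [0,0,0,0],"tz": [-0.05,-0.1,-0.13,-0.13],"ax": [0,0,0,0],"ay": [0,0,0,0],"az": [0,0,0,0]}'|grep -E "pos|force"; python3 w.py 7 .051; python3 - <<'E'
from h import *
for n in("top","scene"):
    c=camera_info(n);p,d=grab_frame(n); cv2.imwrite(f"pics/{n}9.png",p)
c=camera_info("wrist");p,d=grab_frame("wrist");W=world(c,d);m=(abs(W[...,2]-.051)<.008)&(cv2.cvtColor(p,cv2.COLOR_BGR2HSV)[...,1]<70)&(abs(W[...,0]-.522)<.04)&(abs(W[...,1]-.15)<.02)
P=W[m];print("plane",np.linalg.lstsq(np.c_[P[:,:2],np.ones(len(P))],P[:,2],rcond=None)[0].round(4))
E
```

```text
tcp_pos: [0.5238, 0.1498, 0.091]
contact_force: [-6.6, -2.6, 9.2]
gripper_force: 70.1
tcp_pos: [0.5242, 0.15, 0.0902]
contact_force: [-0.6, 0.2, -0.7]
grip_width: 0.0852
gripper_force: 0.0
tcp_pos: [0.5229, 0.1495, 0.1502]
contact_force: [-0.3, -0.2, 0.1]
grip_width: 0.0848
gripper_force: 0.0
tcp_pos: [0.526, 0.1506, 0.286]
contact_force: [0.7, -1.2, 0.8]
gripper_force: 0.0
uv 215.0 30.0 bbox 191 239 3 57 z 0.0553 [ 0.663  0.193 44.758 43.37  13.072]
uv 258.0 177.0 bbox 229 287 128 228 z 0.0512 [  0.522   0.149 108.785  59.498   1.405]
plane [0.0019 0.0002 0.0502]
```

View pics/scene9.png

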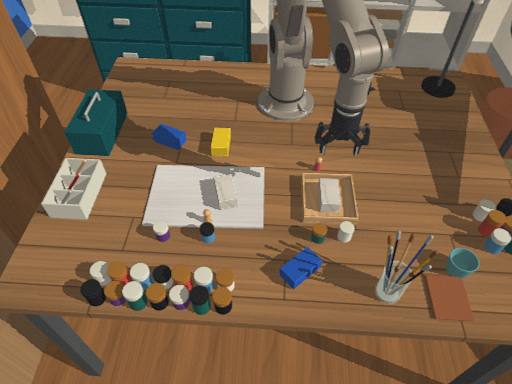

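View pics/w7.png

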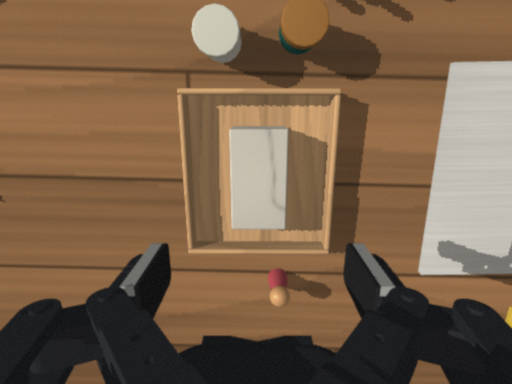

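The rough blank lies flat in the middle of the tray: wrist view (258,177), top at z 0.051, no tilt. In the scene view the polished blank is on the plate at (226,190), the dolls and jars are still standing, and the gripper is clear of everything.

```bash
python3 -c "
from bench import r
print(r.hand_in())"
```

```text
the job is handed in; nothing more can be done
None
```

The rough blank, which started on the right and dragged with about 5 N, is lying flat in the tray; the polished one, which dragged with about 2 N rather than the expected under 1 N, was slid 4 cm and never left the plate, and the job is handed in.

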